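# Clamp a circuit board evenly with four wing screws

## Robot

A 6-joint arm with a two-finger parallel gripper is mounted at the origin on the work surface. World frame = base frame: x ahead of the robot, y to its left, z up, the work surface at z = 0. Lengths are in mm, angles in rad, forces in N, time in s.
With the tool pointing down it reaches from about 375 to 975 mm from the base axis. Payload 3.8 kg.
Tool frame: the origin (TCP) lies between the finger pads; the fingertips stand 17 mm ahead of it and the grasp point (between the pads) lies 2 mm behind it; z points along the fingers, y is the line along which they close (so a half turn about z gives the same grasp; the last joint's range is limited). The gripper opens to 88 mm and grips with 3 to 60 N. Pads are 18 mm wide; open, the fingers measure 123 mm over their backs; the gripper's body (75 mm by 187 mm) begins 45 mm behind the grasp point.
Start: joints at [-1.271, 0.264, 1.604, -0, 1.274, -0.037], TCP at [223.061, -637.073, 255.706] pointing down, gripper open.
Joint ranges: [-2.63, 2.63], [-0.94, 2.18], [0.31, 2.57], [-1.31, 4.45], [0, 2.66], [-2.55, 2.55]. Speed limits (rad/s): [2.57, 2.57, 3.14, 3.14, 3.14, 3.14].

## Interface

Orientations are given as [roll, pitch, yaw] about the fixed x, y, z axes, in that order (R = Rz(yaw) Ry(pitch) Rx(roll)).
In Python, from rig import manip gives the robot as it stands. The module is installed in compiled form; this text tells all that it offers.
- The arm moves only by the tool play_rows, never from a script. Its argument "increments" is a list of rows, each a list of 2 entries, a list of its own where there are three numbers: the shift along the world's x, y, z in m, then the turn about the world's z in rad. A call has 1 to 20 rows; each row is the pose to reach, as a shift and turn from the pose commanded when the call began; what a row does not reach only later rows make up. A row lasts 1/10 s, in which the tool goes at most 50 mm and 8.59 degrees, less where a joint would pass 70% of its speed; a pose out of reach is approached as far as the arm can. A call with a gripper value outside its range is refused whole. "jaw" is the finger opening in m, from 0 to 0.0881, set as the call begins (left out, the last holds). The fingers move at their own pace and stop on an object; "force" is the grip in N (left out, the last holds). Time passes only in rows, so rows that repeat a pose let the fingers close. It gives the time, the measured TCP pose, the force, the opening and the grip force at its end, in the units of the state.
- manip.state(): the state, without advancing time (a new reading comes with each control period).
- manip.get_image(name): name is "scene" or "side" or "wrist"; returns a dict with "frame" (400x640x3 uint8, red, green, blue), "intrinsics" (3x3 intrinsics, pixels), "k1" (the pictures are not rectified: a ray, as slopes to the right and down, at radius r is drawn at 1 + k1 r^2 times it, then the intrinsics apply), "rvec" (rotation vector, rad) and "tvec" (3), from world to camera coordinates, as OpenCV has them. Camera axes: x right, y down, z forward; pixel columns grow to the right and rows downward; lengths in mm; the calibration is good to about 2 mm. A picture is of the moment at which its call begins. There is no depth.
- manip.close_job(): hands the job in; it is judged then, once.
The state is a dict: "time": time; "joint_positions": joint angles; "joint_velocities": joint speeds; "joint_torque": joint torques, N m; "position": TCP position; "tcp_rot": TCP orientation; "contact_force": force on the tool from outside, world axes, zero at the start; "ft_torque": the same for the moment, N m; "width": finger opening in mm; "gripper_force": force on a finger pad.
Only numpy, scipy, OpenCV 4.12 (cv2) and the standard library are available. Lean on these libraries where they do the work, as an engineer would, in place of code of your own. Each camera call takes 0.05 s, during which the arm holds its last target. There are 200 camera calls.

## Task

Clamp the circuit board by tightening the jig's four wing screws clockwise, a little each pass and crisscross: one diagonal pair already stands half way (about 45 degrees), so first turn the two loose screws half way to match. Then go round again and turn the screws fully home to their stops, each followed by the one diagonally opposite it, before the other pair. Leave the small white knob in the middle of the board alone.

Things in the scene. Friction and masses are not known exactly. Their poses are not given: they have to be found in the camera images.
- jig: Fixed clamping jig: aluminium base plate, 230 mm along its own x (long side) by 180 mm along y, top 20 mm above the bench; on it a green circuit board under a grey square hold-down frame (140 by 140 mm, top 26 mm above the bench). Origin: centre of its underside, at bench height; z up. Four identical black wing screws stand on the frame at the corners of a 110 mm square round the centre.
- screw_a (a joint): Wing screw at (+55, +55) mm in the jig's x, y, diagonal to screw_c. Grip bar 46 mm long, 12 thick, from 39 to 66 mm above the bench, centred on the screw; hub and washer (26 mm wide) below. Angle, growing clockwise seen from above: 0 loose, bar along the jig's x; 0.785 half way; 1.571 stop, bar along its y (bar's yaw = jig's yaw - angle). Stiff (0.1 N m), stays as left.
- screw_b (a joint): Wing screw at (-55, +55) mm in the jig's x, y, diagonal to screw_d. Grip bar 46 mm long, 12 thick, from 39 to 66 mm above the bench, centred on the screw; hub and washer (26 mm wide) below. Angle, growing clockwise seen from above: 0 loose, bar along the jig's x; 0.785 half way; 1.571 stop, bar along its y (bar's yaw = jig's yaw - angle). Stiff (0.1 N m), stays as left.
- screw_c (a joint): Wing screw at (-55, -55) mm in the jig's x, y, diagonal to screw_a. Grip bar 46 mm long, 12 thick, from 39 to 66 mm above the bench, centred on the screw; hub and washer (26 mm wide) below. Angle, growing clockwise seen from above: 0 loose, bar along the jig's x; 0.785 half way; 1.571 stop, bar along its y (bar's yaw = jig's yaw - angle). Stiff (0.1 N m), stays as left.
- screw_d (a joint): Wing screw at (+55, -55) mm in the jig's x, y, diagonal to screw_b. Grip bar 46 mm long, 12 thick, from 39 to 66 mm above the bench, centred on the screw; hub and washer (26 mm wide) below. Angle, growing clockwise seen from above: 0 loose, bar along the jig's x; 0.785 half way; 1.571 stop, bar along its y (bar's yaw = jig's yaw - angle). Stiff (0.1 N m), stays as left.
- trimmer: Small white round adjusting knob, 16 mm across, in the middle of the circuit board, its top 34 mm above the bench; its origin lies on its axis at the board, 23 mm above the bench. It turns easily and must be left alone.

How it is judged:
By the outcome, as a careful person would: the job done as asked, in the order asked, and still so for the second after the job is handed in, with the robot touching nothing.
It also fails if it takes over 61 s, if anything falls off the work surface, if the arm or the gripper's body presses on something with over 40 N, if the wrist force passes 120 N, or if a joint passes its speed limit or range.

## Working session

There is one attempt and no reset: what is moved stays moved. The work goes in short steps, Python scripts to look and compute and a tool call to move; the robot and the scene stay as the last step left them, time stands still between calls to the robot, and variables do not carry over. Pictures are saved under pics/ and viewed, at most 10 in all, crops included, and the job is handed in when it is done.

Besides the shell and the picture viewer there is one more tool, called after "Call:" in YAML: its name, and indented under it one key for each argument. play_rows: Moves the arm, as the interface text tells. Its arguments: {"type":"object","properties":{"increments":{"type":"array"},"jaw":{"type":"number"},"force":{"type":"number"}},"required":["increments"]}

```bash
mkdir -p pics
cat > h.py <<'E'
import numpy as np, cv2
from rig import manip
def shot(n,f):
    im=manip.get_image(n); cv2.imwrite('pics/'+f+'.png',im['frame'][:,:,::-1]); 
    np.savez('pics/'+f+'.npz',**{k:np.array(im[k]) for k in('intrinsics','k1','rvec','tvec')}); return im
def ray(f,px,z):
    d=np.load('pics/'+f+'.npz');K=d['intrinsics'];k1=float(d['k1'])
    R=cv2.Rodrigues(d['rvec'].astype(float))[0];t=d['tvec'].ravel()
    p=cv2.undistortPoints(np.array(px,float).reshape(-1,1,2),K,np.array([k1,0,0,0,0.])).reshape(-1,2)
    c=-R.T@t; o=[]
    for u in p:
        v=R.T@np.array([*u,1]); o.append((c+v*(z-c[2])/v[2])[:2])
    return np.array(o)
def proj(f,P):
    d=np.load('pics/'+f+'.npz')
    return cv2.projectPoints(np.array(P,float).reshape(-1,1,3),d['rvec'].astype(float),d['tvec'].astype(float),d['intrinsics'],np.array([float(d['k1']),0,0,0,0.]))[0].reshape(-1,2)
E
python3 -c "
from h import *
shot('scene','s0');shot('wrist','w0');print(manip.state())
a=[cv2.imread('pics/%s.png'%f) for f in('s0',)]"
```

```text
{'time': 0.1, 'joint_positions': array([-1.27088694e+00,  2.64642791e-01,  1.60524881e+00,  6.86480936e-06,
        1.27367601e+00, -3.68713564e-02]), 'joint_velocities': array([-0.00047761,  0.00050718, -0.00150596,  0.00012962,  0.00010438,
       -0.00089937]), 'joint_torque': array([ 2.58870441e-04, -5.03620291e+01, -3.58070862e+01,  7.30973133e-02,
        2.33816996e-02, -7.01325803e-05]), 'position': array([ 222.8929755 , -636.49365789,  254.52991999]), 'tcp_rot': array([-3.13961928e+00, -7.93583398e-05,  3.36778650e-01]), 'contact_force': array([-0.13401242,  0.00676242,  0.04202581]), 'ft_torque': array([-0.02663049,  0.00107806,  0.00167516]), 'gripper_force': 0.0, 'width': 87.64379080172532}
```

View pics/s0.png

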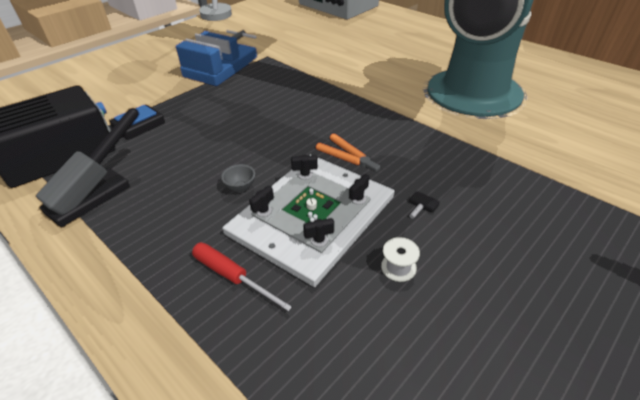

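The jig is mid-picture around (310,215), with the robot base at top right. I'll enlarge it.

```bash
python3 -c "
from h import *
i=cv2.imread('pics/s0.png')[140:300,210:410];cv2.imwrite('pics/s0c.png',cv2.resize(i,None,fx=3.7,fy=3.7,interpolation=3))
print(ray('s0',[(310,158),(394,190),(316,280),(224,228)],20), ray('s0',[(475,90),(312,205)],[0][0]))"
```

```text
[[452.93309953 -88.12019019]
 [420.87733548  80.49092894]
 [645.0669012  112.25561931]
 [670.85470017 -62.59145595]] [[ -8.76446179  -1.2237222 ]
 [526.53912591 -12.07444587]]
```

View pics/s0c.png

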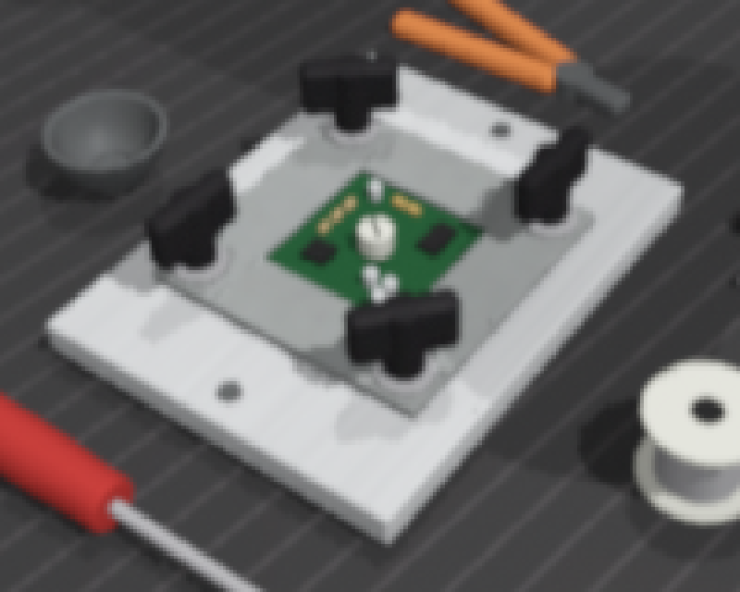

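View pics/w0.png

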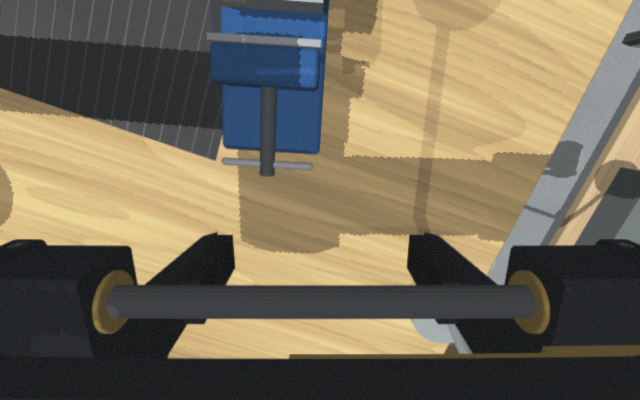

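Two opposite screws (crop 195,225 and 550,175) are loose, with bars along the jig's x. The other two (350,90 and 405,330) stand at 45°. The jig centre is about (547,10) with yaw about 0.14. Next I work out the wrist camera mount for a closer look.

```bash
python3 -c "
from h import *
d=np.load('pics/w0.npz');s=manip.state()
R=cv2.Rodrigues(d['rvec'])[0];c=-R.T@d['tvec'].ravel()
y=s['tcp_rot'][2];T=np.array([[np.cos(y),np.sin(y),0],[np.sin(y),-np.cos(y),0],[0,0,-1.]])
ct=T.T@(c-s['position']);print('cam in tool',ct,'axis',T.T@R[2], d['intrinsics'][0,0])
J=np.array([547,10,40.])
for yaw in(.14,3.28):
  T2=np.array([[np.cos(yaw),np.sin(yaw),0],[np.sin(yaw),-np.cos(yaw),0],[0,0,-1.]])
  h=200
  # TCP so that optical axis hits J
  a=T2@T.T@R[2]; z=h; cz=h+(T2@ct)[2]; cc=J+a*(cz-J[2])/a[2]; print(yaw,cc-T2@ct,cz)
"
```

```text
cam in tool [  68.01754991   -1.67422244 -128.6139406 ] axis [-0.26371015 -0.00239666  0.96459899] 313.8560699595598
0.14 [558.11332906   9.15116563 200.        ] 328.61394060427466
3.28 [535.88803693  10.86653297 200.        ] 328.61394060427466
```

Call:
play_rows:
  increments:
    - [[0.377, 0.647, -0.025], 2.943]
    - [[0.377, 0.647, -0.025], 2.943]
    - [[0.377, 0.647, -0.025], 2.943]
    - [[0.377, 0.647, -0.025], 2.943]
    - [[0.377, 0.647, -0.025], 2.943]
    - [[0.377, 0.647, -0.025], 2.943]
    - [[0.377, 0.647, -0.025], 2.943]
    - [[0.377, 0.647, -0.025], 2.943]
    - [[0.377, 0.647, -0.025], 2.943]
    - [[0.377, 0.647, -0.025], 2.943]
    - [[0.377, 0.647, -0.025], 2.943]
    - [[0.377, 0.647, -0.025], 2.943]
    - [[0.377, 0.647, -0.025], 2.943]
    - [[0.377, 0.647, -0.025], 2.943]
    - [[0.377, 0.647, -0.025], 2.943]
    - [[0.377, 0.647, -0.025], 2.943]
    - [[0.377, 0.647, -0.025], 2.943]
    - [[0.377, 0.647, -0.025], 2.943]
    - [[0.377, 0.647, -0.025], 2.943]
    - [[0.377, 0.647, -0.025], 2.943]
  jaw: 0.05
  force: 40

```text
time: 2.1
position: [599.7, 10.1, 230.0]
tcp_rot: [3.141, -0.001, -2.998]
contact_force: [0.1, -0.4, -0.1]
width: 50.2
gripper_force: 0.0
```

Call:
play_rows:
  increments:
    - [[0, 0, 0], 0]
    - [[0, 0, 0], 0]

```text
time: 2.3
position: [599.8, 9.9, 230.3]
tcp_rot: [3.141, -0.001, -3.006]
contact_force: [0.1, 0.2, -0.1]
width: 49.9
gripper_force: 0.0
```

```bash
python3 -c "
from h import *
shot('wrist','w1');s=manip.state();print(s['time'],s['position'],s['tcp_rot'],s['joint_positions'],s['joint_velocities'])
i=cv2.imread('pics/w1.png')[0:300,120:520];cv2.imwrite('pics/w1c.png',cv2.resize(i,None,fx=2,fy=2,interpolation=3))"
```

```text
2.35 [599.83890875   9.92803675 230.39903725] [ 3.14146991e+00 -5.58082045e-04 -3.00544682e+00] [-2.49847809e-02  1.40748815e-01  1.79817487e+00  3.38857306e-05
  1.20323952e+00 -1.73193909e+00] [-0.0006232  -0.00228851 -0.00168134 -0.00044487 -0.000973   -0.00889344]
```

View pics/w1c.png

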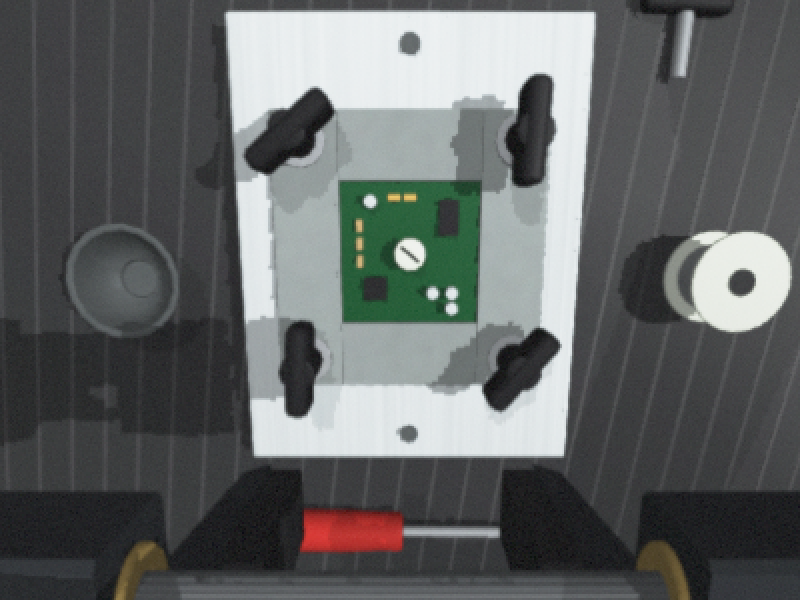

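The wrist view shows plate corners at crop (227,12), (595,12), (565,456) and (255,456). Screws TL and BR are at 45°, TR and BL are loose. I'll fit the jig pose and overlay it.

```bash
cat > fit.py <<'E'
from h import *
from scipy.optimize import least_squares
f='w1'
px=np.array([(227,12),(595,12),(565,456),(255,456)],float)/2+[120,0]
def Rz(a): return np.array([[np.cos(a),-np.sin(a)],[np.sin(a),np.cos(a)]])
# camera up = -world x ; image right = +y
C=np.array([(-115,-90),(-115,90),(115,90),(115,-90)],float)
w=ray(f,px,20);print(w)
r=least_squares(lambda p:(C@Rz(p[2]).T+p[:2]-w).ravel(),[547,10,.14]);p=r.x;print(p,r.fun.round(1))
S={'a':(55,55,.785),'b':(-55,55,0),'c':(-55,-55,.785),'d':(55,-55,0)}
i=cv2.resize(cv2.imread('pics/w1.png')[0:240,180:460],None,fx=2.8,fy=2.5,interpolation=3)
sc=lambda q:((q-[180,0])*[2.8,2.5]).round().astype(np.int32)
cv2.polylines(i,[sc(proj(f,np.c_[C@Rz(p[2]).T+p[:2],[20]*4]))],1,(0,0,255),1)
for n,(x,y,a) in S.items():
    c=Rz(p[2])@[x,y]+p[:2];print(n,c.round(1),'bar yaw',p[2]-a)
    B=np.array([(-23,-6),(23,-6),(23,6),(-23,6)])@Rz(p[2]-a).T+c
    q=sc(proj(f,np.c_[B,[66]*4]));cv2.polylines(i,[q],1,(0,255,255),1);cv2.putText(i,n,q[0].tolist(),0,.6,(0,0,255),2)
    q=sc(proj(f,[[*c,26]]))[0];cv2.circle(i,q.tolist(),3,(255,0,255),-1)
cv2.imwrite('pics/fit.png',i)
E
python3 fit.py
```

```text
[[445.19650762 -93.84107488]
 [421.34515387  82.1262242 ]
 [647.23119247 113.49989119]
 [671.11950729 -63.44869807]]
[5.46223090e+02 9.58408561e+00 1.35331149e-01] [-0.8 -1.3 -1.2  1.1  0.8  0.8  1.2 -0.6]
a [593.3  71.5] bar yaw -0.6496688513242519
b [484.3  56.7] bar yaw 0.1353311486757481
c [499.1 -52.3] bar yaw -0.6496688513242519
d [608.1 -37.5] bar yaw 0.1353311486757481
```

View pics/fit.png

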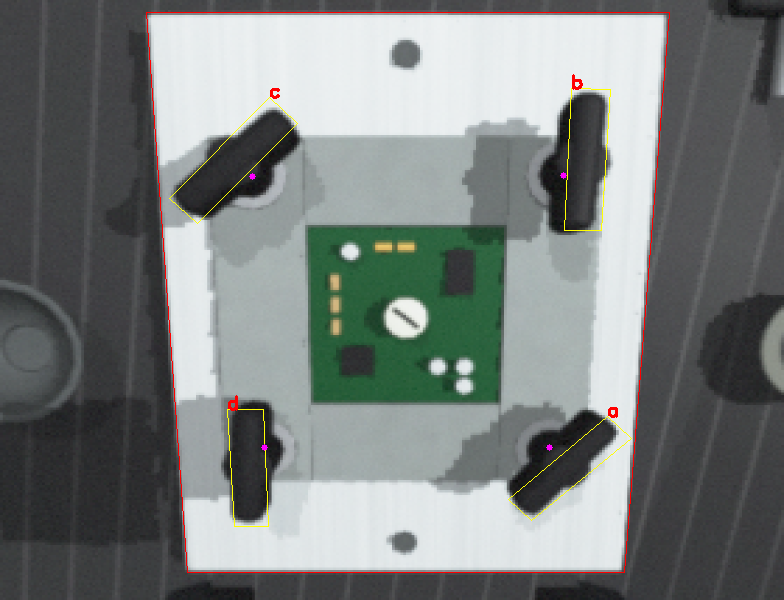

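The overlay agrees to about 1 mm. I start with loose screw d: move over it, go down, and close gently to check centring.

Call:
play_rows:
  increments:
    - [[0.008, -0.047, -0.02], 0]
    - [[0.008, -0.047, -0.07], 0]
    - [[0.008, -0.047, -0.12], 0]
    - [[0.008, -0.047, -0.14], 0]
    - [[0.008, -0.047, -0.14], 0]
    - [[0.008, -0.047, -0.155], 0]
    - [[0.008, -0.047, -0.172], 0]
    - [[0.008, -0.047, -0.172], 0]
    - [[0.008, -0.047, -0.172], 0]

```text
time: 3.25
position: [609.1, -37.0, 59.9]
tcp_rot: [-3.141, 0.002, -3.003]
contact_force: [-0.1, -0.8, 0.3]
width: 50.1
gripper_force: 0.0
```

Call:
play_rows:
  increments:
    - [[0, 0, 0], 0]
    - [[0, 0, 0], 0]
    - [[0, 0, 0], 0]
    - [[0, 0, 0], 0]
    - [[0, 0, 0], 0]
    - [[0, 0, 0], 0]
    - [[0, 0, 0], 0]
    - [[0, 0, 0], 0]
  jaw: 0.0
  force: 10

```text
time: 4.05
position: [609.0, -39.9, 59.5]
tcp_rot: [-3.137, 0.002, -3.003]
contact_force: [0.4, -9.8, 0.8]
width: 17.1
gripper_force: 10.0
```

```bash
python3 -c "
from h import *
shot('wrist','w2');s=manip.state();print(s)"
```

```text
{'time': 4.1, 'joint_positions': array([-0.1041463 ,  0.3311316 ,  1.91070648, -0.00515348,  0.89714098,
       -1.81074529]), 'joint_velocities': array([-1.37349456e-04, -2.08489286e-03,  6.66009536e-06,  1.85946589e-03,
        4.91801199e-04,  1.39306417e-03]), 'joint_torque': array([ 5.87142527e+00, -4.64486039e+01, -2.78262073e+01,  2.43297637e+00,
        5.27905952e-01,  1.13653325e-02]), 'position': array([609.01655238, -39.93061882,  59.55451089]), 'tcp_rot': array([-3.13705263e+00,  1.57323401e-03, -3.00257670e+00]), 'contact_force': array([  0.33389302, -10.27033966,   0.88956664]), 'ft_torque': array([-1.38061312, -0.17294485,  0.01791876]), 'gripper_force': 9.99869538238272, 'width': 17.805237922956994}
```

View pics/w2.png

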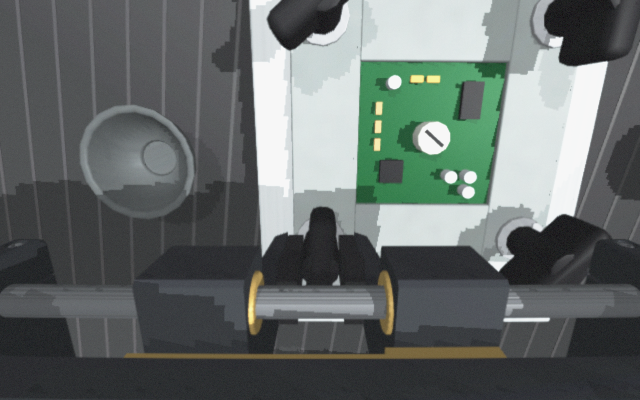

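The reading is 17.8 mm wide with −10 N along y, so one finger touches first. I'll take a closer look at it.

```bash
python3 -c "
from h import *
i=cv2.imread('pics/w2.png')[180:310,240:420];i=cv2.resize(i,None,fx=4.4,fy=4.4,interpolation=3)
i=(255*(i/255.)**.5).astype(np.uint8);cv2.imwrite('pics/w2c.png',i)
print(ray('w2',[(322,208),(307,230),(338,230)],66))"
```

```text
[[578.61822454 -41.69778423]
 [588.9680427  -46.55020905]
 [587.18008515 -33.78773548]]
```

View pics/w2c.png

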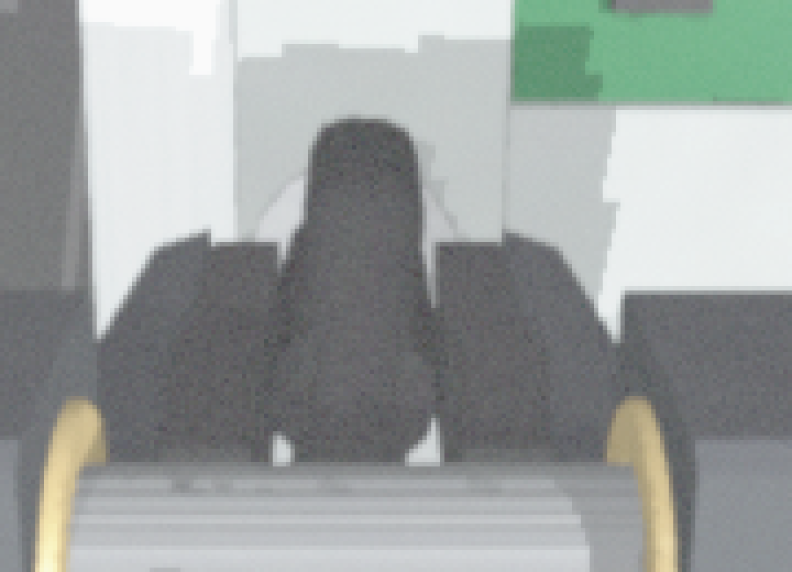

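The pads are closed on the screw's roughly 18 mm central boss. The 10 N is just a 3 mm centring offset, so I'll recentre, then grip harder and turn half way.

Call:
play_rows:
  increments:
    - [[0.0004, -0.0029, 0], 0]
    - [[0.0004, -0.0029, 0], 0]
    - [[0.0004, -0.0029, 0], 0]
    - [[0.0004, -0.0029, 0], 0]

```text
time: 4.5
position: [609.0, -40.2, 59.4]
tcp_rot: [-3.141, 0.001, -3.003]
contact_force: [-1.0, -1.4, 5.9]
width: 17.7
gripper_force: 10.0
```

Call:
play_rows:
  increments:
    - [[0, 0, 0], 0]
    - [[0, 0, 0], 0]
    - [[0, 0, 0], 0]
    - [[0, 0, 0], 0]
  force: 45

```text
time: 4.9
position: [609.0, -40.2, 59.5]
tcp_rot: [-3.141, 0.001, -3.003]
contact_force: [0.4, -1.9, 5.7]
width: 17.1
gripper_force: 45.0
```

Call:
play_rows:
  increments:
    - [[0, 0, 0], -0.13]
    - [[0, 0, 0], -0.26]
    - [[0, 0, 0], -0.39]
    - [[0, 0, 0], -0.52]
    - [[0, 0, 0], -0.65]
    - [[0, 0, 0], -0.785]
    - [[0, 0, 0], -0.785]
    - [[0, 0, 0], -0.785]

```text
time: 5.7
position: [608.9, -40.8, 59.5]
tcp_rot: [-3.141, 0.002, 2.495]
contact_force: [-2.5, -3.7, 5.4]
width: 16.7
gripper_force: 45.0
```

```bash
python3 -c "
from h import *
s=manip.state();print(s['time'],s['position'],s['tcp_rot'],s['contact_force'],s['ft_torque'],s['width'])"
```

```text
5.7 [608.89390693 -40.79929322  59.49202998] [-3.14078610e+00  1.76696357e-03  2.49534936e+00] [-2.52567656 -3.69027381  5.40431783] [-0.63674319  0.05295508 -0.0531706 ] 16.666961698100664
```

Call:
play_rows:
  increments:
    - [[0, 0, 0], 0]
    - [[0, 0, 0], 0]
    - [[0, 0, 0], 0]
    - [[0, 0, 0.025], 0]
    - [[0, 0, 0.055], 0.0]
    - [[-0.03, 0.023, 0.055], 0.13]
    - [[-0.06, 0.046, 0.055], 0.26]
    - [[-0.09, 0.069, 0.055], 0.39]
    - [[-0.1245, 0.0947, 0.055], 0.52]
    - [[-0.1245, 0.0947, 0.055], 0.65]
    - [[-0.1245, 0.0947, 0.055], 0.782]
    - [[-0.1245, 0.0947, 0.055], 0.782]
    - [[-0.1245, 0.0947, 0.03], 0.782]
    - [[-0.1245, 0.0947, 0.0], 0.782]
    - [[-0.1245, 0.0947, 0.0], 0.782]
    - [[-0.1245, 0.0947, 0.0], 0.782]
  jaw: 0.045
  force: 10

```text
time: 7.3
position: [483.4, 54.6, 58.3]
tcp_rot: [3.141, -0.002, -3.008]
contact_force: [0.3, 1.5, -1.0]
width: 45.0
gripper_force: 0.0
```

Call:
play_rows:
  increments:
    - [[0, 0, 0], 0]
    - [[0, 0, 0], 0]
    - [[0, 0, 0], 0]
    - [[0, 0, 0], 0]
    - [[0, 0, 0], 0]
    - [[0, 0, 0], 0]
    - [[0, 0, 0], 0]
  jaw: 0.0

```text
time: 8.0
position: [485.0, 54.0, 59.7]
tcp_rot: [-3.14, 0.002, -3.006]
contact_force: [0.1, -5.2, 5.4]
width: 17.7
gripper_force: 10.0
```

Call:
play_rows:
  increments:
    - [[0, -0.001, 0], 0]
    - [[0, -0.001, 0], 0]
    - [[0, -0.001, 0], 0]
    - [[0, -0.001, 0], -0.13]
    - [[0, -0.001, 0], -0.26]
    - [[0, -0.001, 0], -0.39]
    - [[0, -0.001, 0], -0.52]
    - [[0, -0.001, 0], -0.65]
    - [[0, -0.001, 0], -0.785]
    - [[0, -0.001, 0], -0.785]
    - [[0, -0.001, 0], -0.785]
  force: 45

```text
time: 9.1
position: [484.8, 53.4, 59.7]
tcp_rot: [3.141, 0.002, 2.492]
contact_force: [-0.3, -3.0, 5.8]
width: 16.7
gripper_force: 45.0
```

Call:
play_rows:
  increments:
    - [[0, 0, 0], 0]
    - [[0, 0, 0], 0]
    - [[0, 0, 0], 0]
    - [[0.02, -0.01, 0.03], 0.0]
    - [[0.05, -0.02, 0.07], 0.13]
    - [[0.08, -0.03, 0.11], 0.26]
    - [[0.115, -0.045, 0.15], 0.39]
    - [[0.115, -0.045, 0.17], 0.52]
    - [[0.115, -0.045, 0.17], 0.65]
    - [[0.115, -0.045, 0.17], 0.785]
    - [[0.115, -0.045, 0.17], 0.785]
    - [[0.115, -0.045, 0.17], 0.785]
  jaw: 0.045
  force: 10

```text
time: 10.3
position: [598.6, 8.9, 228.1]
tcp_rot: [3.141, -0.001, -3.009]
contact_force: [-0.4, 0.1, -0.4]
width: 45.0
gripper_force: 0.0
```

```bash
python3 -c "
from h import *
shot('wrist','w3');s=manip.state();print(s['time'],s['position'],s['tcp_rot'])
i=cv2.resize(cv2.imread('pics/w3.png')[0:240,180:460],None,fx=2.5,fy=2.5,interpolation=3)
i=(255*(i/255.)**.6).astype(np.uint8);cv2.imwrite('pics/w3c.png',i)"
```

```text
10.35 [598.55407335   8.89791445 228.06535965] [ 3.14128055e+00 -1.05075708e-03 -3.00899565e+00]
```

View pics/w3c.png

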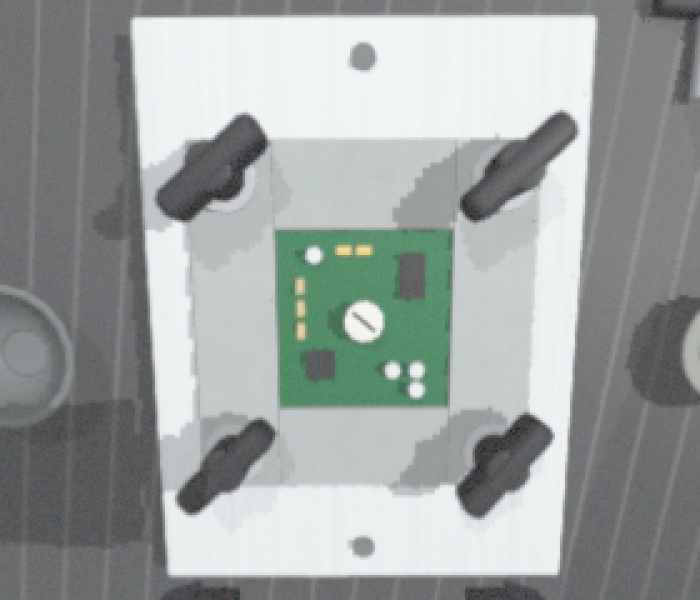

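All four bars look near 45°. I'll check each one numerically by silhouette fit.

```bash
cat > ang.py <<'E'
from h import *
import sys
from scipy.optimize import minimize
f=sys.argv[1]; yaw=.1353
def Rz(a): return np.array([[np.cos(a),-np.sin(a)],[np.sin(a),np.cos(a)]])
g=cv2.cvtColor(cv2.imread('pics/%s.png'%f),cv2.COLOR_BGR2GRAY);k=4
for n,(x,y) in dict(a=(55,55),b=(-55,55),c=(-55,-55),d=(55,-55)).items():
    c=Rz(yaw)@[x,y]+[546.2,9.6]
    u,v=proj(f,[[*c,55]])[0].astype(int)-32
    if v<0: v=0
    w=cv2.resize(g[v:v+64,u:u+64],None,fx=k,fy=k,interpolation=cv2.INTER_CUBIC);m=(w<48)
    def poly(im,P):
        q=((proj(f,P)-[u,v]+.5)*k).astype(np.int32);cv2.fillConvexPoly(im,cv2.convexHull(q),1)
    t=np.linspace(0,6.28,24)
    def model(p):
        im=np.zeros(m.shape,np.uint8);cc=c+p[1:]
        B=np.array([(-23,-6),(23,-6),(23,6),(-23,6)])@Rz(yaw-p[0]).T+cc
        poly(im,np.r_[np.c_[B,[39]*4],np.c_[B,[66]*4]])
        D=9*np.c_[np.cos(t),np.sin(t)]+cc;poly(im,np.r_[np.c_[D,[28]*24],np.c_[D,[50]*24]]);return im>0
    L=lambda p:-(m&model(p)).sum()/(m|model(p)).sum()
    b=min((minimize(L,[a,0,0],method='Nelder-Mead',options=dict(initial_simplex=[[a,0,0],[a+.2,0,0],[a,3,0],[a,0,3]])) for a in(0,.4,.8,1.2,1.57)),key=lambda r:r.fun)
    print(n,'deg %.1f'%np.degrees(b.x[0]),'off',b.x[1:].round(1),'iou %.2f'%-b.fun,'centre',(c+b.x[1:]).round(1))
E
python3 ang.py w1; python3 ang.py w3
```

```text
a deg 35.8 off [ 1.  -1.3] iou 0.62 centre [594.3  70.3]
b deg 12.2 off [ 2.6 -2.4] iou 0.40 centre [486.9  54.3]
c deg 55.2 off [ 0.5 -0.6] iou 0.58 centre [499.6 -52.9]
d deg 8.4 off [ 1.  -1.4] iou 0.54 centre [609.1 -38.9]
a deg 34.5 off [ 0.6 -1.5] iou 0.62 centre [593.9  70. ]
b deg 50.9 off [ 1.4 -2.1] iou 0.31 centre [485.7  54.6]
c deg 54.1 off [ 0.7 -0.5] iou 0.58 centre [499.8 -52.9]
d deg 44.4 off [ 1.2 -2.3] iou 0.61 centre [609.4 -39.8]
```

```bash
python3 - <<'E'
s=open('ang.py').read()
s=s.replace("m=(w<48)","""m=(w<70).astype(np.uint8)
    pl=np.zeros(m.shape,np.uint8);Q=np.array([(-115,-90),(-115,90),(115,90),(115,-90)])@Rz(yaw).T+[546.2,9.6]
    cv2.fillConvexPoly(pl,((proj(f,np.c_[Q,[20]*4])-[u,v]+.5)*k).astype(np.int32),1)
    m*=pl; q=((proj(f,[[*c,60]])[0]-[u,v])*k).astype(int); l=cv2.connectedComponents(m)[1]; m=(l==l[q[1],q[0]])""")
open('ang.py','w').write(s)
E
python3 ang.py w1; python3 ang.py w3
```

```text
a deg 36.1 off [ 0.2 -0.8] iou 0.79 centre [593.4  70.7]
b deg 7.2 off [ 0.5 -0.8] iou 0.78 centre [484.8  55.9]
c deg 50.3 off [-0.4 -2. ] iou 0.80 centre [498.8 -54.3]
d deg 6.2 off [ 0.1 -1.8] iou 0.80 centre [608.2 -39.3]
a deg 38.0 off [ 1.2 -0.8] iou 0.79 centre [594.5  70.7]
b deg 51.1 off [-0.9 -0.2] iou 0.82 centre [483.4  56.5]
c deg 51.0 off [-0.3 -2. ] iou 0.80 centre [498.8 -54.3]
d deg 46.2 off [ 1.1 -2. ] iou 0.82 centre [609.2 -39.5]
```

```bash
sed -i "s/^    print(n/    M=model(b.x); tiles=globals().setdefault('tiles',[]); tiles.append(cv2.resize(np.dstack([w,np.where(m,255,w),np.where(M,255,w)]).astype(np.uint8)[:256,:256],(380,290)))\n    print(n/" ang.py; echo "cv2.imwrite('pics/fit3.png',np.vstack([np.hstack(tiles[:2]),np.hstack(tiles[2:])]))" >> ang.py; python3 ang.py w3
```

```text
a deg 38.0 off [ 1.2 -0.8] iou 0.79 centre [594.5  70.7]
b deg 51.1 off [-0.9 -0.2] iou 0.82 centre [483.4  56.5]
c deg 51.0 off [-0.3 -2. ] iou 0.80 centre [498.8 -54.3]
d deg 46.2 off [ 1.1 -2. ] iou 0.82 centre [609.2 -39.5]
```

View pics/fit3.png

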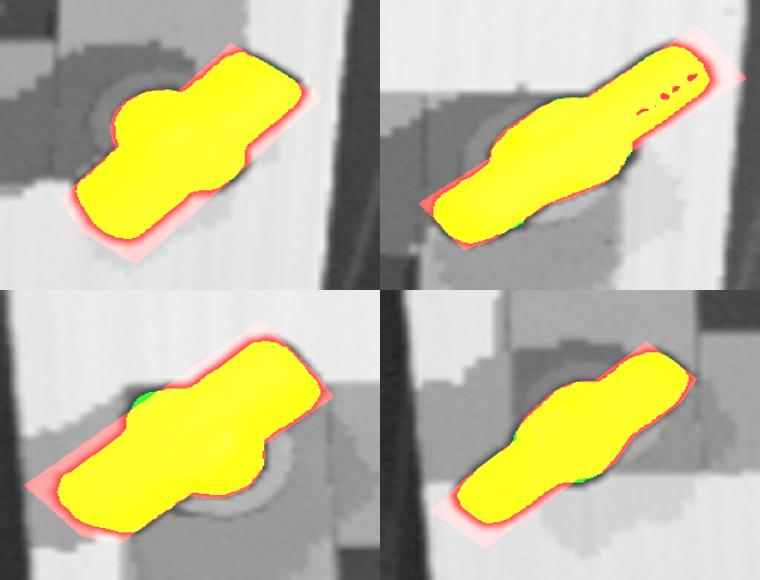

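All four sit at about 45°, and the pads hold the boss without slip. Now I take a fully home, then c.

Call:
play_rows:
  increments:
    - [[-0.005, 0.04, -0.02], -0.13]
    - [[-0.005, 0.0595, -0.06], -0.26]
    - [[-0.005, 0.0595, -0.09], -0.39]
    - [[-0.005, 0.0595, -0.11], -0.52]
    - [[-0.005, 0.0595, -0.115], -0.65]
    - [[-0.005, 0.0595, -0.115], -0.78]
    - [[-0.005, 0.0595, -0.115], -0.78]
    - [[-0.005, 0.0595, -0.14], -0.78]
    - [[-0.005, 0.0595, -0.17], -0.78]
    - [[-0.005, 0.0595, -0.17], -0.78]
    - [[-0.005, 0.0595, -0.17], -0.78]

```text
time: 11.45
position: [593.4, 68.2, 58.5]
tcp_rot: [-3.14, -0.001, 2.498]
contact_force: [-0.3, 0.3, 0.2]
width: 44.7
gripper_force: 0.0
```

Call:
play_rows:
  increments:
    - [[0, 0, 0], 0]
    - [[0, 0, 0], 0]
    - [[0, 0, 0], 0]
    - [[0, 0, 0], 0]
    - [[0, 0, 0], 0]
    - [[0, 0, 0], 0]
    - [[0, 0, 0], 0]
  jaw: 0.0
  force: 10

```text
time: 12.15
position: [594.4, 67.8, 59.8]
tcp_rot: [3.142, 0.001, 2.497]
contact_force: [-1.3, -2.3, 5.8]
width: 17.7
gripper_force: 10.0
```

Well centred. Grip and turn to the stop, going slightly past it.

Call:
play_rows:
  increments:
    - [[0, 0, 0], 0]
    - [[0, 0, 0], 0]
    - [[0, 0, 0], 0]
    - [[0, 0, 0], -0.13]
    - [[0, 0, 0], -0.26]
    - [[0, 0, 0], -0.39]
    - [[0, 0, 0], -0.52]
    - [[0, 0, 0], -0.65]
    - [[0, 0, 0], -0.785]
    - [[0, 0, 0], -0.785]
  force: 45

```text
time: 13.15
position: [593.6, 67.3, 59.9]
tcp_rot: [-3.14, 0.001, 1.709]
contact_force: [-4.8, -4.1, 8.1]
width: 16.6
gripper_force: 45.0
```

Call:
play_rows:
  increments:
    - [[0, 0, 0], -0.05]
    - [[0, 0, 0], -0.1]
    - [[0, 0, 0], -0.1]

```text
time: 13.45
position: [593.5, 67.3, 59.8]
tcp_rot: [-3.14, 0.001, 1.611]
contact_force: [-4.7, -4.8, 9.9]
width: 16.8
gripper_force: 45.0
```

```bash
python3 -c "
from h import *
s=manip.state();print(s['time'],s['position'],s['tcp_rot'],s['contact_force'],s['ft_torque'],s['width'])"
```

```text
13.45 [593.45068139  67.28465315  59.84090987] [-3.14022525e+00  1.44619105e-03  1.61137714e+00] [-4.74914942 -4.78468575  9.86051188] [-0.6997848   0.75737252  0.11257454] 16.780780036609528
```

Call:
play_rows:
  increments:
    - [[0, 0, 0], 0]
    - [[0, 0, 0], 0]
    - [[0, 0, 0], 0]
    - [[0, 0, 0.025], 0]
    - [[0, 0, 0.055], 0.0]
    - [[-0.03, -0.035, 0.055], 0.13]
    - [[-0.055, -0.07, 0.055], 0.26]
    - [[-0.08, -0.1, 0.055], 0.39]
    - [[-0.094, -0.124, 0.055], 0.52]
    - [[-0.094, -0.124, 0.055], 0.65]
    - [[-0.094, -0.124, 0.055], 0.78]
    - [[-0.094, -0.124, 0.055], 0.885]
    - [[-0.094, -0.124, 0.055], 0.885]
    - [[-0.094, -0.124, 0.03], 0.885]
    - [[-0.094, -0.124, 0.0], 0.885]
    - [[-0.094, -0.124, 0.0], 0.885]
    - [[-0.094, -0.124, 0.0], 0.885]
  jaw: 0.045
  force: 10

```text
time: 15.15
position: [499.4, -55.5, 58.3]
tcp_rot: [-3.141, -0.002, 2.496]
contact_force: [-0.2, 0.1, 0.6]
width: 44.6
gripper_force: 0.0
```

Call:
play_rows:
  increments:
    - [[0, 0, 0], 0]
    - [[0, 0, 0], 0]
    - [[0, 0, 0], 0]
    - [[0, 0, 0], 0]
    - [[0, 0, 0], 0]
    - [[0, 0, 0], 0]
    - [[0, 0, 0], 0]
  jaw: 0.0

```text
time: 15.85
position: [500.5, -56.2, 59.7]
tcp_rot: [3.142, 0.001, 2.497]
contact_force: [-2.0, -1.5, 6.6]
width: 17.6
gripper_force: 10.0
```

Now turn c home with the same margin, open, and rise to the viewing pose.

Call:
play_rows:
  increments:
    - [[0, 0, 0], 0]
    - [[0, 0, 0], 0]
    - [[0, 0, 0], 0]
    - [[0, 0, 0], -0.13]
    - [[0, 0, 0], -0.26]
    - [[0, 0, 0], -0.39]
    - [[0, 0, 0], -0.52]
    - [[0, 0, 0], -0.65]
    - [[0, 0, 0], -0.785]
    - [[0, 0, 0], -0.85]
    - [[0, 0, 0], -0.885]
    - [[0, 0, 0], -0.885]
  force: 45

```text
time: 17.05
position: [499.3, -57.0, 59.7]
tcp_rot: [-3.14, 0.002, 1.614]
contact_force: [-6.0, -5.3, 9.6]
width: 16.7
gripper_force: 45.0
```

Call:
play_rows:
  increments:
    - [[0, 0, 0], 0]
    - [[0, 0, 0], 0]
    - [[0, 0, 0], 0]
    - [[0, 0, 0.03], 0.0]
    - [[0.03, 0.02, 0.07], 0.15]
    - [[0.06, 0.04, 0.11], 0.3]
    - [[0.09, 0.06, 0.15], 0.45]
    - [[0.1, 0.065, 0.17], 0.6]
    - [[0.1, 0.065, 0.17], 0.75]
    - [[0.1, 0.065, 0.17], 0.885]
    - [[0.1, 0.065, 0.17], 0.885]
    - [[0.1, 0.065, 0.17], 0.885]
  jaw: 0.045
  force: 10

```text
time: 18.25
position: [599.7, 9.4, 228.2]
tcp_rot: [-3.141, -0.001, 2.494]
contact_force: [-0.4, -0.1, -0.4]
width: 45.0
gripper_force: 0.0
```

```bash
python3 -c "
from h import *
shot('wrist','w4');s=manip.state();print(s['time'],s['position'],s['tcp_rot'])"; python3 ang.py w4
```

```text
18.3 [599.65409303   9.28541831 228.16721042] [-3.14124207e+00 -7.78094765e-04  2.49389969e+00]
a deg 92.6 off [ 0.4 -1.9] iou 0.82 centre [593.6  69.6]
b deg 45.2 off [ 1.3 -2.3] iou 0.81 centre [485.5  54.4]
c deg 95.1 off [-0.3 -0.9] iou 0.75 centre [498.8 -53.2]
d deg 51.3 off [ 0.8 -2.7] iou 0.82 centre [608.9 -40.2]
```

a and c are home at about 90°. b is next.

Call:
play_rows:
  increments:
    - [[-0.04, 0.02, -0.02], 0]
    - [[-0.08, 0.04, -0.05], 0]
    - [[-0.115, 0.0442, -0.09], 0]
    - [[-0.115, 0.0442, -0.115], 0]
    - [[-0.115, 0.0442, -0.115], 0]
    - [[-0.115, 0.0442, -0.14], 0]
    - [[-0.115, 0.0442, -0.17], 0]
    - [[-0.115, 0.0442, -0.17], 0]
    - [[-0.115, 0.0442, -0.17], 0]

```text
time: 19.2
position: [486.1, 53.3, 59.8]
tcp_rot: [3.141, 0.0, 2.496]
contact_force: [0.5, -0.7, -0.3]
width: 45.5
gripper_force: 0.0
```

Call:
play_rows:
  increments:
    - [[0, 0, 0], 0]
    - [[0, 0, 0], 0]
    - [[0, 0, 0], 0]
    - [[0, 0, 0], 0]
    - [[0, 0, 0], 0]
    - [[0, 0, 0], 0]
    - [[0, 0, 0], 0]
  jaw: 0.0

```text
time: 19.9
position: [485.4, 53.0, 59.7]
tcp_rot: [-3.141, 0.001, 2.497]
contact_force: [-2.1, -2.9, 6.0]
width: 17.8
gripper_force: 10.0
```

Call:
play_rows:
  increments:
    - [[0, 0, 0], 0]
    - [[0, 0, 0], 0]
    - [[0, 0, 0], 0]
    - [[0, 0, 0], -0.13]
    - [[0, 0, 0], -0.26]
    - [[0, 0, 0], -0.39]
    - [[0, 0, 0], -0.52]
    - [[0, 0, 0], -0.65]
    - [[0, 0, 0], -0.785]
    - [[0, 0, 0], -0.85]
    - [[0, 0, 0], -0.885]
    - [[0, 0, 0], -0.885]
  force: 45

```text
time: 21.1
position: [484.4, 52.5, 59.7]
tcp_rot: [-3.14, 0.002, 1.614]
contact_force: [-5.4, -5.2, 9.8]
width: 16.6
gripper_force: 45.0
```

Next is d, offset (+124, −94) from b.

Call:
play_rows:
  increments:
    - [[0, 0, 0], 0]
    - [[0, 0, 0], 0]
    - [[0, 0, 0], 0]
    - [[0, 0, 0.025], 0]
    - [[0, 0, 0.055], 0.0]
    - [[0.03, -0.023, 0.055], 0.13]
    - [[0.06, -0.046, 0.055], 0.26]
    - [[0.09, -0.069, 0.055], 0.39]
    - [[0.124, -0.094, 0.055], 0.52]
    - [[0.124, -0.094, 0.055], 0.65]
    - [[0.124, -0.094, 0.055], 0.78]
    - [[0.124, -0.094, 0.055], 0.885]
    - [[0.124, -0.094, 0.055], 0.885]
    - [[0.124, -0.094, 0.03], 0.885]
    - [[0.124, -0.094, 0.0], 0.885]
    - [[0.124, -0.094, 0.0], 0.885]
    - [[0.124, -0.094, 0.0], 0.885]
  jaw: 0.045
  force: 10

```text
time: 22.8
position: [608.2, -40.4, 58.1]
tcp_rot: [-3.141, -0.002, 2.495]
contact_force: [-0.1, -0.8, -0.8]
width: 44.8
gripper_force: 0.0
```

Call:
play_rows:
  increments:
    - [[0, 0, 0], 0]
    - [[0, 0, 0], 0]
    - [[0, 0, 0], 0]
    - [[0, 0, 0], 0]
    - [[0, 0, 0], 0]
    - [[0, 0, 0], 0]
    - [[0, 0, 0], 0]
  jaw: 0.0

```text
time: 23.5
position: [609.3, -41.3, 59.9]
tcp_rot: [-3.141, 0.001, 2.497]
contact_force: [-2.7, -3.1, 5.8]
width: 17.5
gripper_force: 10.0
```

Call:
play_rows:
  increments:
    - [[0, 0, 0], 0]
    - [[0, 0, 0], 0]
    - [[0, 0, 0], 0]
    - [[0, 0, 0], -0.13]
    - [[0, 0, 0], -0.26]
    - [[0, 0, 0], -0.39]
    - [[0, 0, 0], -0.52]
    - [[0, 0, 0], -0.65]
    - [[0, 0, 0], -0.785]
    - [[0, 0, 0], -0.85]
    - [[0, 0, 0], -0.885]
    - [[0, 0, 0], -0.885]
  force: 45

```text
time: 24.7
position: [608.3, -42.0, 59.9]
tcp_rot: [-3.14, 0.002, 1.612]
contact_force: [-6.1, -5.5, 9.9]
width: 16.6
gripper_force: 45.0
```

Call:
play_rows:
  increments:
    - [[0, 0, 0], 0]
    - [[0, 0, 0], 0]
    - [[0, 0, 0], 0]
    - [[0, 0, 0.03], 0.0]
    - [[0, 0.02, 0.07], 0.15]
    - [[0, 0.04, 0.11], 0.3]
    - [[-0.005, 0.05, 0.15], 0.45]
    - [[-0.008, 0.05, 0.17], 0.6]
    - [[-0.008, 0.05, 0.17], 0.75]
    - [[-0.008, 0.05, 0.17], 0.9]
    - [[-0.008, 0.05, 0.17], 1.05]
    - [[-0.008, 0.05, 0.17], 1.2]
    - [[-0.008, 0.05, 0.17], 1.35]
    - [[-0.008, 0.05, 0.17], 1.5]
    - [[-0.008, 0.05, 0.17], 1.66]
    - [[-0.008, 0.05, 0.17], 1.66]
    - [[-0.008, 0.05, 0.17], 1.66]
    - [[-0.008, 0.05, 0.17], 1.66]
  jaw: 0.045
  force: 10

```text
time: 26.5
position: [601.0, 9.5, 228.6]
tcp_rot: [3.141, -0.0, -3.014]
contact_force: [-0.5, 0.3, -0.1]
width: 45.2
gripper_force: 0.0
```

```bash
python3 -c "
from h import *
shot('wrist','w5');s=manip.state();print(s['time'],s['position'],s['tcp_rot'])
i=cv2.resize(cv2.imread('pics/w5.png')[0:240,180:460],None,fx=2.5,fy=2.5,interpolation=3)
i=(255*(i/255.)**.6).astype(np.uint8);cv2.imwrite('pics/w5c.png',i)"; python3 ang.py w5
```

```text
26.55 [600.96663755   9.51066638 228.6254971 ] [ 3.14152952e+00 -3.89728968e-05 -3.01326801e+00]
a deg 96.3 off [ 0.1 -0.8] iou 0.80 centre [593.4  70.7]
b deg 85.3 off [-0.4 -0.9] iou 0.82 centre [483.9  55.7]
c deg 92.0 off [-0.6 -1.4] iou 0.82 centre [498.6 -53.7]
d deg 85.9 off [ 0.3 -2. ] iou 0.79 centre [608.4 -39.5]
```

View pics/w5c.png

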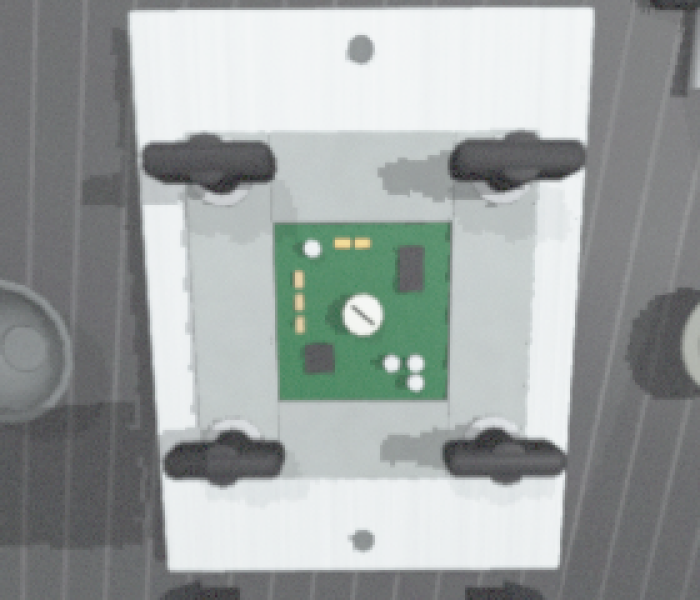

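b and d read a few degrees short of a and c, which may be image bias. There is time to spare, so I'll re-grip b and then d and press each firmly to its stop.

Call:
play_rows:
  increments:
    - [[-0.04, 0.02, -0.02], -0.14]
    - [[-0.08, 0.04, -0.04], -0.28]
    - [[-0.1155, 0.0443, -0.08], -0.42]
    - [[-0.1155, 0.0443, -0.1], -0.56]
    - [[-0.1155, 0.0443, -0.11], -0.7]
    - [[-0.1155, 0.0443, -0.11], -0.84]
    - [[-0.1155, 0.0443, -0.11], -0.98]
    - [[-0.1155, 0.0443, -0.11], -1.12]
    - [[-0.1155, 0.0443, -0.11], -1.26]
    - [[-0.1155, 0.0443, -0.11], -1.4]
    - [[-0.1155, 0.0443, -0.11], -1.53]
    - [[-0.1155, 0.0443, -0.115], -1.53]
    - [[-0.1155, 0.0443, -0.14], -1.53]
    - [[-0.1155, 0.0443, -0.17], -1.53]
    - [[-0.1155, 0.0443, -0.17], -1.53]
    - [[-0.1155, 0.0443, -0.17], -1.53]

```text
time: 28.15
position: [484.7, 53.7, 58.2]
tcp_rot: [-3.139, -0.0, 1.743]
contact_force: [0.0, 0.1, 0.2]
width: 45.0
gripper_force: 0.0
```

Call:
play_rows:
  increments:
    - [[0, 0, 0], 0]
    - [[0, 0, 0], 0]
    - [[0, 0, 0], 0]
    - [[0, 0, 0], 0]
    - [[0, 0, 0], 0]
    - [[0, 0, 0], 0]
    - [[0, 0, 0], 0]
  jaw: 0.0

```text
time: 28.85
position: [484.4, 53.5, 59.5]
tcp_rot: [-3.139, 0.0, 1.742]
contact_force: [-5.5, -0.6, 6.7]
width: 17.8
gripper_force: 10.0
```

Call:
play_rows:
  increments:
    - [[0, 0, 0], 0]
    - [[0, 0, 0], 0]
    - [[0, 0, 0], 0]
    - [[0, 0, 0], -0.08]
    - [[0, 0, 0], -0.16]
    - [[0, 0, 0], -0.2]
    - [[0, 0, 0], -0.2]
  force: 45

```text
time: 29.55
position: [484.4, 52.3, 59.5]
tcp_rot: [-3.139, 0.003, 1.544]
contact_force: [-5.9, -6.5, 7.2]
width: 16.9
gripper_force: 45.0
```

```bash
python3 -c "
from h import *
s=manip.state();print(s['time'],s['position'],s['tcp_rot'],s['contact_force'],s['ft_torque'],s['width'])"
```

```text
29.55 [484.37293897  52.33492446  59.50192672] [-3.13918137e+00  3.08053318e-03  1.54365183e+00] [-5.90584597 -6.50225776  7.17781773] [-1.07374802  0.82868098  0.39304782] 16.919230405404775
```

The stop is confirmed at b: the moment rose to 0.39 N m. d gets the same.

Call:
play_rows:
  increments:
    - [[0, 0, 0], 0]
    - [[0, 0, 0], 0]
    - [[0, 0, 0], 0]
    - [[0, 0, 0.025], 0]
    - [[0, 0, 0.055], 0.0]
    - [[0.04, -0.03, 0.055], 0.1]
    - [[0.08, -0.06, 0.055], 0.2]
    - [[0.124, -0.094, 0.055], 0.2]
    - [[0.124, -0.094, 0.055], 0.2]
    - [[0.124, -0.094, 0.055], 0.2]
    - [[0.124, -0.094, 0.03], 0.2]
    - [[0.124, -0.094, 0.0], 0.2]
    - [[0.124, -0.094, 0.0], 0.2]
    - [[0.124, -0.094, 0.0], 0.2]
  jaw: 0.045
  force: 10

```text
time: 30.95
position: [607.5, -39.2, 58.1]
tcp_rot: [-3.139, -0.001, 1.743]
contact_force: [-0.7, -0.3, -0.2]
width: 44.9
gripper_force: 0.0
```

Call:
play_rows:
  increments:
    - [[0, 0, 0], 0]
    - [[0, 0, 0], 0]
    - [[0, 0, 0], 0]
    - [[0, 0, 0], 0]
    - [[0, 0, 0], 0]
    - [[0, 0, 0], 0]
    - [[0, 0, 0], 0]
  jaw: 0.0

```text
time: 31.65
position: [608.3, -40.6, 59.8]
tcp_rot: [-3.139, -0.0, 1.742]
contact_force: [-5.7, -1.0, 7.6]
width: 17.6
gripper_force: 10.0
```

Call:
play_rows:
  increments:
    - [[0, 0, 0], 0]
    - [[0, 0, 0], 0]
    - [[0, 0, 0], 0]
    - [[0, 0, 0], -0.08]
    - [[0, 0, 0], -0.16]
    - [[0, 0, 0], -0.2]
    - [[0, 0, 0], -0.2]
  force: 45

```text
time: 32.35
position: [608.3, -41.8, 59.9]
tcp_rot: [-3.139, 0.003, 1.543]
contact_force: [-6.2, -4.7, 7.8]
width: 17.0
gripper_force: 45.0
```

```bash
python3 -c "
from h import *
s=manip.state();print(s['time'],s['position'],s['tcp_rot'],s['contact_force'],s['ft_torque'],s['width'])"
```

```text
32.35 [608.26114702 -41.75051291  59.88997487] [-3.13900418e+00  2.61781102e-03  1.54289111e+00] [-6.23687299 -4.66930478  7.82194527] [-0.82100749  0.97760668  0.37957877] 16.980033617575348
```

Call:
play_rows:
  increments:
    - [[0, 0, 0], 0]
    - [[0, 0, 0], 0]
    - [[0, 0, 0], 0]
    - [[0, 0, 0.03], 0.0]
    - [[0, 0.02, 0.07], 0.15]
    - [[0, 0.04, 0.11], 0.3]
    - [[-0.005, 0.05, 0.15], 0.45]
    - [[-0.008, 0.05, 0.17], 0.6]
    - [[-0.008, 0.05, 0.17], 0.75]
    - [[-0.008, 0.05, 0.17], 0.9]
    - [[-0.008, 0.05, 0.17], 1.05]
    - [[-0.008, 0.05, 0.17], 1.2]
    - [[-0.008, 0.05, 0.17], 1.35]
    - [[-0.008, 0.05, 0.17], 1.5]
    - [[-0.008, 0.05, 0.17], 1.65]
    - [[-0.008, 0.05, 0.17], 1.73]
    - [[-0.008, 0.05, 0.17], 1.73]
    - [[-0.008, 0.05, 0.17], 1.73]
  jaw: 0.045
  force: 10

```text
time: 34.15
position: [601.6, 9.9, 228.7]
tcp_rot: [3.142, 0.0, -3.013]
contact_force: [-0.1, -0.3, 0.5]
width: 45.2
gripper_force: 0.0
```

```bash
python3 -c "
from h import *
shot('wrist','w6');s=manip.state();print(s['time'],s['position'],s['tcp_rot'])"; python3 ang.py w6
```

```text
34.2 [601.51324608   9.81475164 228.6601779 ] [ 3.14152298e+00  6.14843163e-05 -3.01311094e+00]
a deg 96.7 off [ 0.  -0.6] iou 0.80 centre [593.3  71. ]
b deg 85.9 off [-0.5 -0.3] iou 0.83 centre [483.8  56.3]
c deg 93.6 off [-0.3 -0.5] iou 0.81 centre [498.8 -52.9]
d deg 85.8 off [-0.  -0.7] iou 0.78 centre [608.1 -38.2]
```

b and d did not change, so all four were already at their stops. The trimmer slot is unchanged too. Handing in.

```bash
python3 -c "
from rig import manip
print(manip.close_job())"
```

```text
the job is handed in; nothing more can be done
None
```

All four wing screws are at their stops and the job is handed in at about 34 s; b and d were first turned half way, then a, c, b and d fully home, with b and d then pressed against their stops again without moving, and the trimmer was left alone.

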